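# Swap the empty oil bottle for a full one from the leaning carton

## Task

Take the full bottle (yellow, red cap) out of its cell in the leaning carton and stand it upright in the free pocket of the grey rack, on the red pad. Then put the empty bottle (yellow, white cap), which stands on the bench, into the carton cell you emptied, cap out and all the way to the bottom. Lower both into place rather than dropping them, and leave everything else where it is.

Things in the scene. Friction and masses are not known exactly. Their poses are not given: they have to be found in the camera images.
- carton: open cardboard carton, fixed, leaning in a plywood cradle; 3 x 2 cells. Origin: centre of its underside, 63 mm above the bench. Its own axes: z out of the mouth along the cells, 30 degrees from vertical, leaning to its front (the robot's side); x from front row to back row; y along the rows, level. Outside 183 (x) x 272 (y) x 174 mm (z), walls and floor 4 mm.
- back_cell0 (a point): centre of the floor of the back-row cell at carton x = +44.5, y = +89 mm, z = 4 mm (top of the floor). Cell about 86 x 86 mm inside; dividers 3 mm thick at x = 0 and y = +-44.5 mm, tops at z = 144 mm. The bottles lie against the front side of their cells, axis about 12 mm to carton -x of the cell centre
- back_cell1 (a point): centre of the floor of the back-row cell at carton x = +44.5, y = 0 mm, z = 4 mm (top of the floor). Cell about 86 x 86 mm inside; dividers 3 mm thick at x = 0 and y = +-44.5 mm, tops at z = 144 mm. The bottles lie against the front side of their cells, axis about 12 mm to carton -x of the cell centre
- back_cell2 (a point): centre of the floor of the back-row cell at carton x = +44.5, y = -89 mm, z = 4 mm (top of the floor). Cell about 86 x 86 mm inside; dividers 3 mm thick at x = 0 and y = +-44.5 mm, tops at z = 144 mm. The bottles lie against the front side of their cells, axis about 12 mm to carton -x of the cell centre
- fresh: the full bottle: yellow, RED cap, in one of the three back-row cells (varies), 0.2 to 0.35 kg. 165 mm tall: body 62 mm diameter up to 100 mm, cone to 120 mm, then a stiff straight round cap, 34 mm diameter, 120 to 165 mm, good to grip; its top is about 5 mm below the carton's rim. Origin: centre of its underside; z along its axis towards the cap.
- spent: the empty bottle: yellow body, WHITE cap, same shape and sizes as the full one, 0.07 to 0.14 kg, standing upright on the bench between carton and rack, in a line with the mug and the tin (order varies). Origin: centre of its underside, z towards the cap.
- rack: grey steel rack fixed to the bench, outside 100 (x) by 280 (y) mm, walls 45 mm high, floor 6 mm thick; three pockets in a row along its y, each about 90 x 88 mm inside, centred at y = -92, 0, +92 mm. Origin: centre of its underside, z up.
- pad: flat red pad, 60 x 60 x 3 mm, fixed on the floor of the one free pocket of the rack (which one varies). Origin: centre of its underside, 6 mm above the bench; its top is 9 mm above the bench.
- blue_front0: bystander: dark blue bottle with a BLACK cap in a carton cell, same bottle shape (62 mm diameter, 165 mm tall); origin centre of its underside. To be left in its cell
- blue_front1: bystander: dark blue bottle with a BLACK cap in a carton cell, same bottle shape (62 mm diameter, 165 mm tall); origin centre of its underside. To be left in its cell
- blue_front2: bystander: dark blue bottle with a BLACK cap in a carton cell, same bottle shape (62 mm diameter, 165 mm tall); origin centre of its underside. To be left in its cell
- blue_back1: bystander: dark blue bottle with a BLACK cap in a carton cell, same bottle shape (62 mm diameter, 165 mm tall); origin centre of its underside. To be left in its cell
- blue_back2: bystander: dark blue bottle with a BLACK cap in a carton cell, same bottle shape (62 mm diameter, 165 mm tall); origin centre of its underside. To be left in its cell
- spray_can: bystander: spray can, 54 mm diameter, 125 mm tall, standing in a rack pocket; origin centre of its underside
- screw_jar: bystander: amber jar, 68 mm diameter, 95 mm tall, standing in a rack pocket; origin centre of its underside
- mug: bystander: blue mug, 76 mm diameter with a handle towards its +y, 85 mm tall, standing on the bench; origin centre of its underside
- wax_tin: bystander: steel tin with red lid, 76 mm diameter, 60 mm tall, standing on the bench; origin centre of its underside
- wrench: bystander: wrench, 180 mm, lying on the bench near the robot; origin below its middle
Things that resemble listed ones, but are neither listed nor needed, are in the scene too. Leave any purple or turquoise look-alike of the spent alone.

How it is judged:
By the outcome, as a careful person would: the job done as asked, in the order asked, and still so for the second after the job is handed in, with the robot touching nothing.
It also fails if it takes over 54 s, if anything falls off the work surface, if the arm or the gripper's body presses on something with over 40 N, if the wrist force passes 120 N, or if a joint passes its speed limit or range.

## Robot

A 7-joint arm with a two-finger parallel gripper is mounted at the origin on the work surface. World frame = base frame: x ahead of the robot, y to its left, z up, the work surface at z = 0. Lengths are in m, angles in rad, forces in N, time in s.
With the tool pointing down it reaches from about 0.425 to 0.925 m from the base axis. Payload 6.8 kg.
Tool frame: the origin (TCP) lies at the very end of the fingers, on their centre line; the grasp point (between the pads) lies 19 mm behind it; z points along the fingers, y is the line along which they close (so a half turn about z gives the same grasp; the last joint's range is limited). The gripper opens to 85 mm and grips with 20 to 120 N. Pads are 22 mm wide; open, the fingers measure 114 mm over their backs; the gripper's body (76 mm by 85 mm) begins 54 mm behind the grasp point. The pads swing forward as they close: fully open they stand 13 mm farther back than shut.
Start: joints at [1.006, 0.477, 0.022, 1.555, -0.011, 1.109, -0.083], TCP at [0.298, -0.606, 0.231] pointing down, gripper open.
Joint ranges: [-2.96, 2.96], [-0.34, 2.1], [-1.41, 1.46], [0.24, 2.44], [-1.37, 4.51], [0.17, 1.92], [-2.96, 2.96]. Speed limits (rad/s): [2.39, 2.39, 3.14, 3.14, 3.14, 3.14, 3.14].

## Interface

Orientations are given as a rotation vector (axis times angle).
In Python, from bench import r gives the robot as it stands.
- The arm moves only by the shell command python3 -m jog 'ROWS' [FORCE]. ROWS is JSON, a list of rows, each an object of numbers: "fingers": the finger opening in m, from 0 to 0.0854; "x", "y", "z": the shift along the tool's x, y, z in m; "rx", "ry", "rz": the turn, a rotation vector about the tool's x, y, z in degrees. In form: [{"fingers": .., "x": .., "y": .., "z": .., "rx": .., "ry": .., "rz": ..}, ...]. A call has 1 to 8 rows; each row shifts and turns the commanded pose from where the row before left it, along the tool's axes as they then stand; what a row does not reach is not made up. A row lasts 1/8 s, in which the tool goes at most 62.5 mm and 10.7 degrees, less where a joint would pass 70% of its speed; a pose out of reach is approached as far as the arm can. A call is refused whole if a number of a shift passes 0.0625 or a number of a turn 10.7, either way. A call with a gripper value outside its range is refused whole. The fingers move at their own pace and stop on an object; FORCE is the grip in N (left out, the last holds). Time passes only in rows, so rows that do not move let the fingers close. It gives the time, the measured TCP pose, the force, the opening and the grip force at its end, in the units of the state.
- r.get_obs(): the state, without advancing time (a new reading comes with each control period).
- r.grab_frame(name): name is "scene" or "top" or "wrist"; returns (picture, depth): 400x640x3 uint8, red, green, blue; 400x640 float32, m along the optical axis (not along the pixel's ray), 0 where there is no reading.
- r.get_calibration(name): a dict with "mtx" (3x3 intrinsics, pixels), "extrinsics" (4x4, takes a point from camera to world coordinates). Camera axes: x right, y down, z forward; pixel columns grow to the right and rows downward; lengths in m; the calibration is good to about 2 mm. A picture is of the moment at which its call begins: read the wrist's pose just before it. get_calibration takes no time and is no camera call; for the wrist camera it gives the pose at the moment of the call.
- r.hand_in(): hands the job in; it is judged then, once.
Trained networks look in the newest picture that a camera, given by its name, has taken for a name from the list of things; names that differ only in an ending like _2 or _b are one class to them, and where a whole thing is asked for, a point or a joint stands for the part that bears it (a point fixed in the world has none). Each returns a list of dicts, best first, with "score" (0 to 1); they miss things now and then, are a little off and sometimes report something else, mostly with a low value. They report only what shows in the picture. A call takes as long as a camera call. They do not tell look-alikes from the thing itself.
- r.search_frame(target, camera): "xyz" ([x, y, z] in m, in world coordinates, good to about 4 mm: the middle of the surface that is visible of it).
- r.landmark_of(target, camera): "xyz" ([x, y, z] in m, in world coordinates, good to about 4 mm: a listed point, or the origin of a listed thing).
The state is a dict: "clock": time; "joints": joint angles; "qvel": joint speeds; "tau": joint torques, N m; "tcp_pos": TCP position; "orientation": TCP orientation; "contact_force": force on the tool from outside, world axes, zero at the start; "moment": the same for the moment, N m; "grip_width": finger opening in m; "gripper_force": force on a finger pad.
Only numpy, scipy, OpenCV 4.12 (cv2) and the standard library are available. Lean on these libraries where they do the work, as an engineer would, in place of code of your own. Each camera call takes 0.05 s, during which the arm holds its last target. There are 200 camera calls.

## Working session

There is one attempt and no reset: what is moved stays moved. The work goes in short steps, Python scripts to look and compute and a shell command to move; the robot and the scene stay as the last step left them, time stands still between calls to the robot, and variables do not carry over. Pictures are saved under pics/ and viewed, at most 10 in all, crops included, and the job is handed in when it is done.

```bash
mkdir -p pics; ls; python3 - <<'E'
from bench import r
import cv2,numpy as np
o=r.get_obs();print(o)
ims=[]
for c in("scene","top"):
    im,d=r.grab_frame(c);cv2.imwrite(f"pics/{c}0.png",im[:,:,::-1]);np.save(f"pics/{c}0.npy",d)
    for t in("fresh","spent","pad","rack","carton","back_cell0","back_cell1","back_cell2","mug","wax_tin"):
        print(c,t,[(np.round(x["xyz"],3).tolist(),round(x["score"],2)) for x in r.landmark_of(t,c)][:4])
    k=r.get_calibration(c);print(c,k["mtx"].tolist(),np.round(k["extrinsics"],3).tolist())
E
```

```text
pics
{'clock': 0.0, 'joints': array([ 1.00585709,  0.47781533,  0.02234848,  1.55645494, -0.01149004,
        1.10924316, -0.08309082]), 'qvel': array([ 0.00050764,  0.00126369, -0.00064653,  0.00053176,  0.00124603,
        0.00082548, -0.00075155]), 'tau': array([-1.43789093e-03, -5.96447539e+01,  1.60782795e+00, -2.81191278e+01,
        1.26418151e-02,  9.34084004e-03, -2.07858102e-05]), 'tcp_pos': array([ 0.29747755, -0.60527182,  0.23031418]), 'orientation': array([-3.05831884e+00, -7.11032842e-01,  8.58843479e-04]), 'contact_force': array([-0.72753731,  0.69729304,  0.0655016 ]), 'moment': array([ 0.00465988, -0.06795717, -0.02159497]), 'gripper_force': 0.0, 'grip_width': 0.08506846464563951}
scene fresh []
scene spent [([0.44, 0.127, 0.002], 0.94), ([0.364, 0.014, -0.001], 0.75), ([0.467, 0.03, 0.001], 0.74), ([0.4, -0.156, 0.004], 0.62)]
scene pad [([0.512, 0.343, 0.004], 0.7)]
scene rack [([0.51, 0.344, 0.006], 0.7), ([0.654, -0.377, 0.087], 0.32)]
scene carton [([0.635, -0.279, 0.066], 0.68), ([0.687, 0.055, 0.002], 0.65), ([0.673, -0.293, 0.09], 0.2)]
scene back_cell0 [([0
[... 1164 characters left out ...]
, 0.72), ([0.653, -0.375, 0.088], 0.63), ([0.576, 0.078, -0.004], 0.61)]
top back_cell1 [([0.69, -0.2, 0.091], 0.84), ([0.674, -0.286, 0.087], 0.72), ([0.653, -0.375, 0.088], 0.63), ([0.576, 0.078, -0.004], 0.61)]
top back_cell2 [([0.69, -0.2, 0.091], 0.84), ([0.674, -0.286, 0.087], 0.72), ([0.653, -0.375, 0.088], 0.63), ([0.576, 0.078, -0.004], 0.61)]
top mug [([0.687, 0.052, -0.002], 0.57)]
top wax_tin [([0.574, 0.08, -0.005], 0.59), ([0.4, -0.157, 0.003], 0.25)]
top [[402.09330558231375, 0.0, 314.9168867915938], [0.0, 402.09330558231375, 193.15689287804096], [0.0, 0.0, 1.0]] [[0.013, -0.986, 0.166, 0.391], [-1.0, -0.017, -0.02, 0.017], [0.023, -0.166, -0.986, 1.034], [0.0, 0.0, 0.0, 1.0]]
```

View pics/scene0.png

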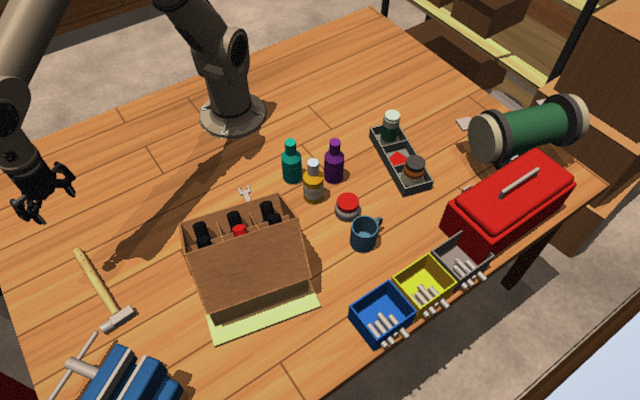

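View pics/top0.png

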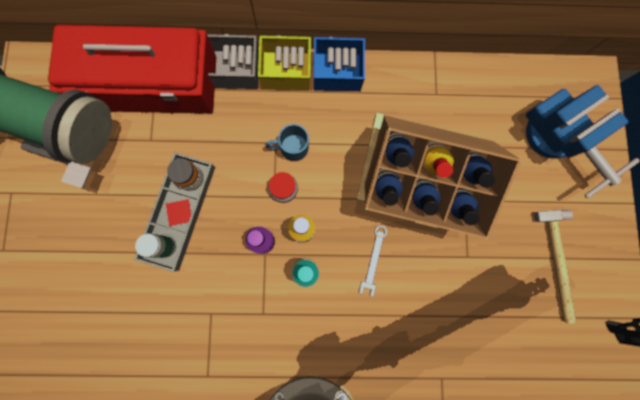

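Scene view: the teal (291,160), yellow/white-cap (313,183) and purple (334,160) bottles stand on the bench, and the red cap at (240,230) is in the middle back cell. In the top view the red cap is at (443,168) and the pad at (178,212). Candidates for spent in the top view are (302,228) yellow with a white cap, (258,240) purple and (305,272) teal. Only the first fits, because of its yellow body and white cap. I'll confirm this in a crop and measure the points.

```bash
cat > h.py <<'E'
import numpy as np,cv2
from bench import r
from scipy.spatial.transform import Rotation as R
def cloud(cam,d):
    k=r.get_calibration(cam);K=k["mtx"];E=np.array(k["extrinsics"])
    v,u=np.mgrid[:d.shape[0],:d.shape[1]]
    p=np.stack([(u-K[0][2])/K[0][0]*d,(v-K[1][2])/K[1][1]*d,d],-1)
    return p@E[:3,:3].T+E[:3,3]
def plan(pos,Rg,n,start=None):
    "n equal rows (shift, then turn) from the present pose to pos,Rg"
    o=r.get_obs();p0,R0=start or (o["tcp_pos"],R.from_rotvec(o["orientation"]))
    rv=(R0.inv()*Rg).as_rotvec();S=sum(R.from_rotvec(rv*k/n).as_matrix() for k in range(n))
    d=np.linalg.solve(S,R0.inv().apply(np.array(pos)-p0))
    print("rows",n,"xyz",np.round(d,4),"rot",np.round(np.degrees(rv)/n,2),"total",np.round(R0.inv().apply(np.array(pos)-p0),4))
E
python3 - <<'E'
from h import *
im=cv2.imread("pics/top0.png");d=np.load("pics/top0.npy");P=cloud("top",d)
hsv=cv2.cvtColor(im,cv2.COLOR_BGR2HSV);h,s,v=cv2.split(hsv)
def med(m,name):
    q=P[m&(d>0)];print(name,len(q),np.round(np.median(q,0),4),np.round(q.min(0),3),np.round(q.max(0),3));return q
red=((h<8)|(h>172))&(s>150)&(v>90)
def box(u0,u1,v0,v1):
    m=np.zeros(h.shape,bool);m[v0:v1,u0:u1]=1;return m
q=med(red&box(425,460,145,185),"redcap")
t=q[q[:,2]>np.percentile(q[:,2],50)];print(t.mean(0))
q=med(red&box(155,200,190,235),"pad")
q=med(box(285,320,210,245)&(s<60)&(v>120),"whitecap");print("top plane",np.round(np.array(q[q[:,2]>.158]).mean(0),4),(q[:,2]>.158).sum())
# rack footprint: points between 35 and 60 mm near rack
m=box(130,225,145,280)&(abs(P[...,2]-.045)<.006);q=med(m,"rackrim")
rc=cv2.minAreaRect(q[:,:2].astype(np.float32)*1000);print("rack",rc)
# carton rim
m=box(355,525,110,245)&(P[...,2]>.1);q=P[m]
yaw=np.radians(-13);c=cv2.minAreaRect(q[:,:2].astype(np.float32)*1000);print("carton",c)
big=cv2.resize(np.hstack([im[205:290,235:330],im[130:215,395:490]]),None,fx=4,fy=4,interpolation=cv2.INTER_CUBIC);cv2.imwrite("pics/crop1.png",big)
E
```

```text
redcap 259 [ 0.5836 -0.2665  0.2242] [ 0.567 -0.318  0.132] [ 0.61  -0.25   0.235]
[ 0.58574059 -0.26690963  0.22831087]
pad 487 [0.5089 0.3428 0.0085] [0.475 0.311 0.003] [0.54  0.377 0.013]
whitecap 205 [0.4667 0.0281 0.1643] [0.45  0.013 0.11 ] [0.49  0.045 0.169]
top plane [0.466  0.029  0.1644] 190
rackrim 865 [0.508  0.3348 0.0441] [0.362 0.259 0.039] [0.655 0.429 0.05 ]
rack ((508.679443359375, 344.93646240234375), (102.22176361083984, 280.3709411621094), 74.17696380615234)
carton ((535.33984375, -208.58135986328125), (373.6927185058594, 383.4020690917969), 76.9495849609375)
```

View pics/crop1.png

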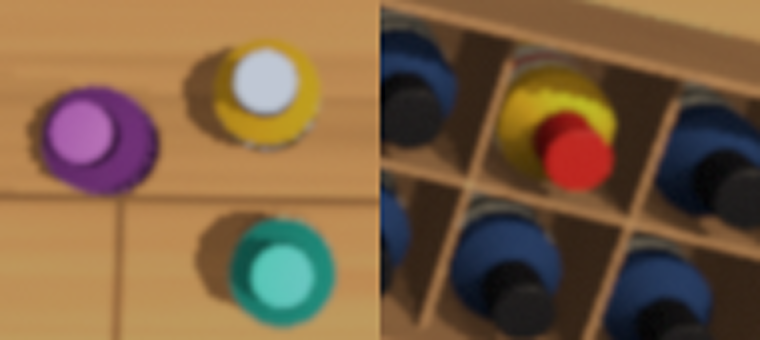

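The crop confirms it: the yellow bottle with a white cap at top (302,228) is spent, and the red cap at top (443,169) is fresh. Next I'll refine the carton axes and the cap disc.

```bash
python3 - <<'E'
from h import *
im=cv2.imread("pics/top0.png");d=np.load("pics/top0.npy");P=cloud("top",d)
h,s,v=cv2.split(cv2.cvtColor(im,cv2.COLOR_BGR2HSV))
O=np.array([.637,-.281,.063]);c30,s30=np.cos(np.pi/6),.5
def frame(yaw):
    X=np.array([np.cos(yaw),np.sin(yaw),0]);Y=np.array([-X[1],X[0],0]);Z=-s30*X+c30*np.array([0,0,1]);return np.stack([np.cross(Y,Z),Y,Z],1)
yaw=np.radians(-13)
B=np.zeros(d.shape,bool);B[100:245,355:525]=1;B&=d>0
for i in range(3):
    F=frame(yaw);L=(P-O)@F
    m=B&(abs(L[...,2]-.174)<.007)&(abs(L[...,0])<.11)&(abs(L[...,1])<.15)
    q=L[m][:,:2].astype(np.float32)*1000;rc=cv2.minAreaRect(q)
    a=rc[2]; a=a-90 if a>45 else a
    print(len(q),rc,"dev",a,"z",L[m][:,2].mean());yaw+=np.radians(a)*.0 if i==0 else 0
    lo,hi=np.percentile(q,[2,98],axis=0);print(lo,hi)
    break
red=((h<8)|(h>172))&(s>150)&(v>90)&B
l=L[red];l=l[l[:,2]>np.percentile(l[:,2],60)-.004];print("cap disc local",len(l),np.median(l,0),(l.min(0)+l.max(0))/2,"world",O+F@np.median(l,0))
blk=(v<60)&B&(abs(L[...,2]-.169)<.004)&(abs(L[...,0])<.08)&(abs(L[...,1])<.125)
n,lab,st,ce=cv2.connectedComponentsWithStats(blk.astype(np.uint8))
for k in range(1,n):
    if st[k,4]>60: print("black",np.round(np.median(L[lab==k],0),4),st[k,4])
# carton grid estimate from network points
E
```

```text
2489 ((-3.2436447143554688, 0.0852508544921875), (278.5672912597656, 185.75360107421875), 89.9735107421875) dev -0.0264892578125 z 0.17199189579377616
[ -93.40610962 -135.66254944] [ 89.11032501 138.36423828]
cap disc local 205 [0.03097157 0.00132587 0.16981201] [0.03060485 0.00110067 0.17010636] world [ 0.5807031  -0.26664209  0.2255473 ]
black [0.0316 0.0908 0.1696] 192
black [ 0.0311 -0.0876  0.1699] 196
black [-0.0572  0.0913  0.1696] 169
black [-0.0566  0.0015  0.1701] 171
black [-0.0574 -0.0874  0.1699] 171
```

```bash
cat >> h.py <<'E'
yaw=np.radians(-13);_X=np.array([np.cos(yaw),np.sin(yaw),0]);Yc=np.array([-_X[1],_X[0],0]);Zc=-.5*_X+np.sqrt(.75)*np.array([0,0,1]);Xc=np.cross(Yc,Zc)
Rc=R.from_matrix(np.stack([Xc,-Yc,-Zc],1))      # gripper pose into the carton
C=np.array([.5807,-.2666,.2255])                # red cap top
E
python3 - <<'E'
from h import *
plan(C+Zc*.075,Rc,12)
E
```

```text
rows 12 xyz [ 0.0259 -0.0259  0.0004] rot [-0.85  2.4   3.19] total [ 0.3745 -0.2033 -0.0591]
```

```bash
python3 -m jog '[{"fingers":0.048,"x":0.026,"y":-0.026,"z":-0.004,"rx":-0.85,"ry":2.4,"rz":3.2},{"x":0.026,"y":-0.026,"z":-0.004,"rx":-0.85,"ry":2.4,"rz":3.2},{"x":0.026,"y":-0.026,"z":-0.004,"rx":-0.85,"ry":2.4,"rz":3.2},{"x":0.026,"y":-0.026,"rx":-0.85,"ry":2.4,"rz":3.2},{"x":0.026,"y":-0.026,"rx":-0.85,"ry":2.4,"rz":3.2},{"x":0.026,"y":-0.026,"rx":-0.85,"ry":2.4,"rz":3.2},{"x":0.026,"y":-0.026,"rx":-0.85,"ry":2.4,"rz":3.2},{"x":0.026,"y":-0.026,"rx":-0.85,"ry":2.4,"rz":3.2}]' 80; python3 - <<'E'
from h import *
plan(C+Zc*.075,Rc,5)
print(r.get_obs()["joints"])
E
```

```text
rows 5 xyz [ 0.0644 -0.0597 -0.0003] rot [-2.05  5.76  7.65] total [ 0.3745 -0.2033 -0.0591]
[ 1.00587857  0.47698625  0.02245416  1.55538573 -0.01148971  1.10932348
 -0.08310608]validation failed for argument at $[1]...
```

```bash
python3 -m jog '[{"fingers":0.048,"x":0.026,"y":-0.026,"z":-0.004,"rx":-0.85,"ry":2.4,"rz":3.2},{"fingers":0.048,"x":0.026,"y":-0.026,"z":-0.004,"rx":-0.85,"ry":2.4,"rz":3.2},{"fingers":0.048,"x":0.026,"y":-0.026,"z":-0.004,"rx":-0.85,"ry":2.4,"rz":3.2},{"fingers":0.048,"x":0.026,"y":-0.026,"z":0,"rx":-0.85,"ry":2.4,"rz":3.2},{"fingers":0.048,"x":0.026,"y":-0.026,"z":0,"rx":-0.85,"ry":2.4,"rz":3.2},{"fingers":0.048,"x":0.026,"y":-0.026,"z":0,"rx":-0.85,"ry":2.4,"rz":3.2},{"fingers":0.048,"x":0.026,"y":-0.026,"z":0,"rx":-0.85,"ry":2.4,"rz":3.2},{"fingers":0.048,"x":0.026,"y":-0.026,"z":0,"rx":-0.85,"ry":2.4,"rz":3.2}]' 80; python3 - <<'E'
from h import *
plan(C+Zc*.075,Rc,5)
print(r.get_obs()["joints"])
E
```

```text
clock: 2.1
tcp_pos: [0.4411, -0.3524, 0.2686]
orientation: [3.054, 0.005, 0.543]
contact_force: [0.8, -0.0, -0.0]
grip_width: 0.0482
gripper_force: 0.0
rows 5 xyz [ 0.0192 -0.0206  0.0032] rot [-0.68  1.91  2.51] total [ 0.1052 -0.0937  0.0114]
[ 0.76433139  0.12879398 -0.10244812  1.9966577  -0.2573364   0.72911973
 -0.73529194]
```

```bash
python3 -m jog '[{"fingers":0.048,"x":0.0192,"y":-0.0206,"z":0.0032,"rx":-0.68,"ry":1.91,"rz":2.51},{"fingers":0.048,"x":0.0192,"y":-0.0206,"z":0.0032,"rx":-0.68,"ry":1.91,"rz":2.51},{"fingers":0.048,"x":0.0192,"y":-0.0206,"z":0.0032,"rx":-0.68,"ry":1.91,"rz":2.51},{"fingers":0.048,"x":0.0192,"y":-0.0206,"z":0.0032,"rx":-0.68,"ry":1.91,"rz":2.51},{"fingers":0.048,"x":0.0192,"y":-0.0206,"z":0.0032,"rx":-0.68,"ry":1.91,"rz":2.51},{"fingers":0.048,"x":0,"y":0,"z":0,"rx":0,"ry":0,"rz":0}]'; python3 - <<'E'
from h import *
im,d=r.grab_frame("wrist");P=cloud("wrist",d);cv2.imwrite("pics/w1.png",im[:,:,::-1]);np.save("pics/w1.npy",d)
plan(C-Zc*.037,Rc,5)
h,s,v=cv2.split(cv2.cvtColor(im,cv2.COLOR_RGB2HSV))
red=((h<8)|(h>172))&(s>150)&(v>60)&(d>0)
L=(P-C)@np.stack([Xc,Yc,Zc],1);l=L[red&(np.linalg.norm(L,axis=-1)<.06)];print(len(l))
l=l[abs(l[:,2]-np.percentile(l[:,2],75))<.004];print("disc rel C (Xc,Yc,Zc)",np.median(l,0),l.min(0),l.max(0),len(l))
E
```

```text
clock: 2.85
tcp_pos: [0.5448, -0.2566, 0.2904]
orientation: [2.962, -0.328, 0.793]
contact_force: [-0.0, -0.5, -0.9]
grip_width: 0.0483
gripper_force: 0.0
rows 5 xyz [0.0001 0.     0.0224] rot [-0.01  0.02  0.05] total [7.000e-04 1.000e-04 1.119e-01]
1842
disc rel C (Xc,Yc,Zc) [ 0.00160443 -0.00281887 -0.00104898] [-0.01597776 -0.01839325 -0.00468546] [0.01803991 0.01314694 0.00112099] 1542
```

View pics/w1.png

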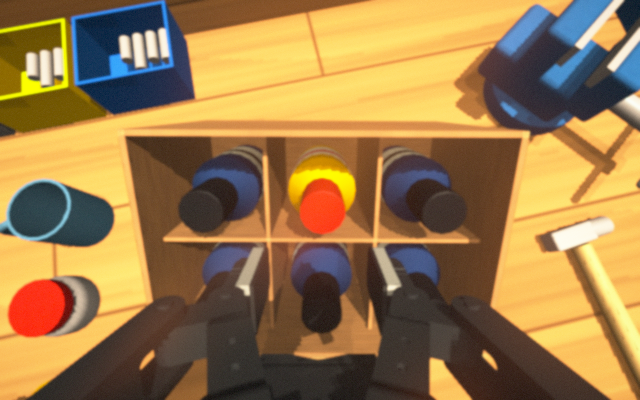

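The wrist view shows the red cap at (323,205) in the middle back cell, square between the fingers at (250,270) and (385,270). Now I'll descend along the cell.

```bash
python3 -m jog '[{"fingers":0.048,"x":0.001,"y":0.0015,"z":0.018,"rx":0,"ry":0,"rz":0},{"fingers":0.048,"x":0,"y":0,"z":0.018,"rx":0,"ry":0,"rz":0},{"fingers":0.048,"x":0,"y":0,"z":0.018,"rx":0,"ry":0,"rz":0},{"fingers":0.048,"x":0,"y":0,"z":0.018,"rx":0,"ry":0,"rz":0},{"fingers":0.048,"x":0,"y":0,"z":0.014,"rx":0,"ry":0,"rz":0},{"fingers":0.048,"x":0,"y":0,"z":0.013,"rx":0,"ry":0,"rz":0},{"fingers":0.048,"x":0,"y":0,"z":0.013,"rx":0,"ry":0,"rz":0},{"fingers":0.048,"x":0,"y":0,"z":0,"rx":0,"ry":0,"rz":0}]'; python3 -m jog '[{"fingers":0.02,"x":0,"y":0,"z":0,"rx":0,"ry":0,"rz":0},{"fingers":0.02,"x":0,"y":0,"z":0,"rx":0,"ry":0,"rz":0},{"fingers":0.02,"x":0,"y":0,"z":0,"rx":0,"ry":0,"rz":0},{"fingers":0.02,"x":0,"y":0,"z":0,"rx":0,"ry":0,"rz":0},{"fingers":0.02,"x":0,"y":0,"z":0,"rx":0,"ry":0,"rz":0}]' 80
```

```text
clock: 3.9
tcp_pos: [0.5985, -0.2728, 0.1922]
orientation: [2.962, -0.334, 0.789]
contact_force: [-0.3, 0.1, 0.5]
grip_width: 0.048
gripper_force: 0.0
clock: 4.53
tcp_pos: [0.5986, -0.273, 0.1937]
orientation: [2.961, -0.334, 0.792]
contact_force: [-2.9, 2.3, 3.3]
grip_width: 0.0322
gripper_force: 79.3
```

```bash
python3 -m jog '[{"fingers":0.02,"x":0.0015,"y":0,"z":-0.012,"rx":0,"ry":0,"rz":0},{"fingers":0.02,"x":0.0015,"y":0,"z":-0.02,"rx":0,"ry":0,"rz":0},{"fingers":0.02,"x":0,"y":0,"z":-0.024,"rx":0,"ry":0,"rz":0},{"fingers":0.02,"x":0,"y":0,"z":-0.028,"rx":0,"ry":0,"rz":0},{"fingers":0.02,"x":0,"y":0,"z":-0.03,"rx":0,"ry":0,"rz":0},{"fingers":0.02,"x":0,"y":0,"z":-0.03,"rx":0,"ry":0,"rz":0},{"fingers":0.02,"x":0,"y":0,"z":-0.03,"rx":0,"ry":0,"rz":0},{"fingers":0.02,"x":0,"y":0,"z":-0.026,"rx":0,"ry":0,"rz":0}]'; python3 - <<'E'
from h import *
print(r.get_obs()["joints"])
E
```

```text
clock: 5.52
tcp_pos: [0.5023, -0.2512, 0.3691]
orientation: [2.961, -0.335, 0.79]
contact_force: [-0.1, -0.5, -2.1]
grip_width: 0.0326
gripper_force: 79.6
[ 0.57816425 -0.06161215 -0.16442057  2.01211413 -0.16155029  0.68206399
 -1.28575538]
```

```bash
cat >> h.py <<'E'
def down(head):
    "tool pointing down, tool y at heading (deg)"
    a=np.radians(head);y=np.array([np.cos(a),np.sin(a),0]);z=np.array([0,0,-1.]);return R.from_matrix(np.stack([np.cross(y,z),y,z],1))
E
python3 - <<'E'
from h import *
plan([.509,.344,.37],down(-60),14)
E
```

```text
rows 14 xyz [ 0.006  -0.0431  0.0002] rot [ 0.8  -2.03 -2.99] total [-0.1091 -0.5816 -0.0643]
```

```bash
python3 -m jog '[{"fingers":0.02,"x":0.003,"y":-0.021,"z":-0.01,"rx":0.4,"ry":-1.0,"rz":-1.5},{"fingers":0.02,"x":0.006,"y":-0.043,"z":0,"rx":0.8,"ry":-2.0,"rz":-3.0},{"fingers":0.02,"x":0.006,"y":-0.043,"z":0,"rx":0.8,"ry":-2.0,"rz":-3.0},{"fingers":0.02,"x":0.006,"y":-0.043,"z":0,"rx":0.8,"ry":-2.0,"rz":-3.0},{"fingers":0.02,"x":0.006,"y":-0.043,"z":0,"rx":0.8,"ry":-2.0,"rz":-3.0},{"fingers":0.02,"x":0.006,"y":-0.043,"z":0,"rx":0.8,"ry":-2.0,"rz":-3.0},{"fingers":0.02,"x":0.006,"y":-0.043,"z":0,"rx":0.8,"ry":-2.0,"rz":-3.0},{"fingers":0.02,"x":0.006,"y":-0.043,"z":0,"rx":0.8,"ry":-2.0,"rz":-3.0}]'; python3 - <<'E'
from h import *
plan([.509,.344,.34],down(-60),7)
E
```

```text
clock: 6.52
tcp_pos: [0.5555, 0.0684, 0.3843]
orientation: [3.075, 0.284, 0.385]
contact_force: [1.4, 0.0, -2.3]
grip_width: 0.0325
gripper_force: 79.5
rows 7 xyz [ 0.0057 -0.0398  0.0057] rot [ 0.76 -1.91 -2.76] total [-0.0043 -0.2814  0.0296]
```

```bash
python3 -m jog '[{"fingers":0.02,"x":0.0057,"y":-0.0398,"z":0.0057,"rx":0.76,"ry":-1.91,"rz":-2.76},{"fingers":0.02,"x":0.0057,"y":-0.0398,"z":0.0057,"rx":0.76,"ry":-1.91,"rz":-2.76},{"fingers":0.02,"x":0.0057,"y":-0.0398,"z":0.0057,"rx":0.76,"ry":-1.91,"rz":-2.76},{"fingers":0.02,"x":0.0057,"y":-0.0398,"z":0.0057,"rx":0.76,"ry":-1.91,"rz":-2.76},{"fingers":0.02,"x":0.0057,"y":-0.0398,"z":0.0057,"rx":0.76,"ry":-1.91,"rz":-2.76},{"fingers":0.02,"x":0.0057,"y":-0.0398,"z":0.0057,"rx":0.76,"ry":-1.91,"rz":-2.76},{"fingers":0.02,"x":0.0057,"y":-0.0398,"z":0.0057,"rx":0.76,"ry":-1.91,"rz":-2.76},{"fingers":0.02,"x":0,"y":0,"z":0,"rx":0,"ry":0,"rz":0}]'; python3 - <<'E'
from h import *
plan([.509,.344,.145],down(-60),8)
im,d=r.grab_frame("scene");cv2.imwrite("pics/s2.png",cv2.resize(im[40:260,260:540,::-1],None,fx=2.5,fy=2.5))
im,d=r.grab_frame("top");cv2.imwrite("pics/t2.png",cv2.resize(im[110:310,80:330,::-1],None,fx=2.5,fy=2.5))
E
```

```text
clock: 7.52
tcp_pos: [0.5079, 0.3461, 0.3395]
orientation: [-3.031, -0.819, 0.001]
contact_force: [-0.4, 0.2, -2.6]
grip_width: 0.0324
gripper_force: 79.9
rows 8 xyz [-0.      0.0003  0.0243] rot [-0.01  0.    0.03] total [-1.000e-04  2.700e-03  1.945e-01]
```

View pics/s2.png

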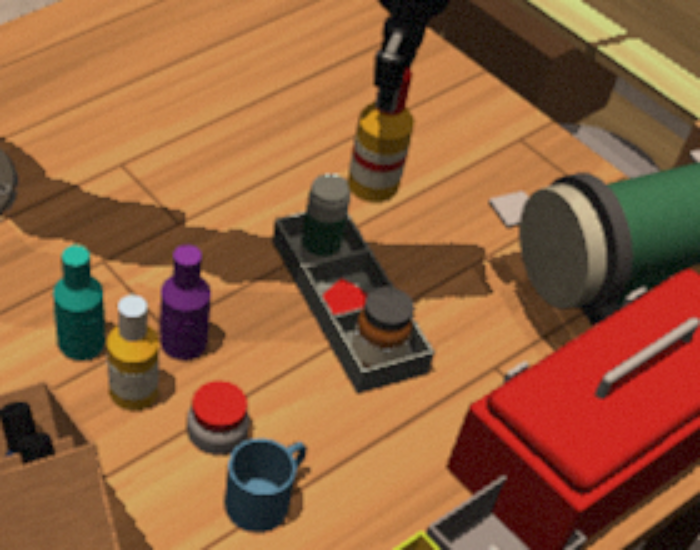

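The picture shows the full bottle in hand at (382,150) of the crop, above the rack. The pocket with the red pad at (345,297) is free. I'll check the bottle's tilt from depth.

```bash
python3 - <<'E'
from h import *
im,d=r.grab_frame("scene");P=cloud("scene",d)
h,s,v=cv2.split(cv2.cvtColor(im,cv2.COLOR_RGB2HSV))
m=(np.linalg.norm(P[...,:2]-[.508,.346],axis=-1)<.06)&(P[...,2]>.19)&(P[...,2]<.31)&(d>0)
q=P[m];print(len(q))
for z in np.arange(.2,.32,.012):
    b=q[abs(q[:,2]-z)<.006]
    if len(b)>8:
        A=np.c_[2*b[:,:2],np.ones(len(b))]; 
        print(round(z,3),len(b),np.round(b[:,:2].mean(0),4))
from scipy.optimize import least_squares
b=q[(q[:,2]>.215)&(q[:,2]<.3)]
f=lambda p:np.hypot(b[:,0]-p[0]-p[2]*(b[:,2]-.26),b[:,1]-p[1]-p[3]*(b[:,2]-.26))-.031
s=least_squares(f,[.508,.346,0,0],loss="soft_l1",f_scale=.003);print(s.x,np.degrees(s.x[2:]),q[:,2].min(),np.std(f(s.x)))
E
```

```text
548
0.212 15 [0.5247 0.3225]
0.224 65 [0.5263 0.3241]
0.236 62 [0.5274 0.3251]
0.248 70 [0.5273 0.3244]
0.26 65 [0.5281 0.3255]
0.272 74 [0.5256 0.3226]
0.284 79 [0.5275 0.3251]
0.296 71 [0.5269 0.3237]
0.308 47 [0.5266 0.3255]
[ 0.51108542  0.3428891   0.01037006 -0.00054487] [ 0.59416061 -0.03121847] 0.21078789450058233 0.0017876257947974643
```

```bash
python3 -m jog '[{"fingers":0.02,"x":0,"y":0.001,"z":0.02,"rx":0,"ry":0,"rz":0},{"fingers":0.02,"x":0,"y":0,"z":0.03,"rx":0,"ry":0,"rz":0},{"fingers":0.02,"x":0,"y":0,"z":0.03,"rx":0,"ry":0,"rz":0},{"fingers":0.02,"x":0,"y":0,"z":0.03,"rx":0,"ry":0,"rz":0},{"fingers":0.02,"x":0,"y":0,"z":0.03,"rx":0,"ry":0,"rz":0},{"fingers":0.02,"x":0,"y":0,"z":0.025,"rx":0,"ry":0,"rz":0},{"fingers":0.02,"x":0,"y":0,"z":0.015,"rx":0,"ry":0,"rz":0},{"fingers":0.02,"x":0,"y":0,"z":0.010,"rx":0,"ry":0,"rz":0}]';python3 -m jog '[{"fingers":0.02,"x":0,"y":0,"z":0.003,"rx":0,"ry":0,"rz":0},{"fingers":0.02,"x":0,"y":0,"z":0.003,"rx":0,"ry":0,"rz":0}]'
```

```text
clock: 8.68
tcp_pos: [0.5116, 0.3415, 0.15]
orientation: [3.035, 0.809, 0.003]
contact_force: [-0.2, -0.0, -2.6]
grip_width: 0.0323
gripper_force: 80.0
clock: 8.93
tcp_pos: [0.5115, 0.3427, 0.1449]
orientation: [-3.035, -0.811, -0.005]
contact_force: [-0.1, 0.7, -1.8]
grip_width: 0.0324
gripper_force: 80.0
```

```bash
for i in 1; do python3 -m jog '[{"fingers":0.02,"x":0,"y":0,"z":0.002,"rx":0,"ry":0,"rz":0},{"fingers":0.02,"x":0,"y":0,"z":0.002,"rx":0,"ry":0,"rz":0}]'; python3 -m jog '[{"fingers":0.02,"x":0,"y":0,"z":0.0015,"rx":0,"ry":0,"rz":0},{"fingers":0.02,"x":0,"y":0,"z":0.0,"rx":0,"ry":0,"rz":0}]';done
```

```text
clock: 9.18
tcp_pos: [0.5111, 0.3426, 0.1404]
orientation: [-3.035, -0.812, -0.003]
contact_force: [1.0, 0.1, -2.5]
grip_width: 0.0322
gripper_force: 80.0
clock: 9.43
tcp_pos: [0.5109, 0.3423, 0.1386]
orientation: [3.035, 0.811, 0.002]
contact_force: [-0.8, -0.5, -2.2]
grip_width: 0.0321
gripper_force: 80.0
```

```bash
python3 -m jog '[{"fingers":0.02,"x":0,"y":0,"z":0.001,"rx":0,"ry":0,"rz":0},{"fingers":0.02,"x":0,"y":0,"z":0.0005,"rx":0,"ry":0,"rz":0}]'; python3 -m jog '[{"fingers":0.02,"x":0,"y":0,"z":0.001,"rx":0,"ry":0,"rz":0},{"fingers":0.02,"x":0,"y":0,"z":0.0,"rx":0,"ry":0,"rz":0}]'
```

```text
clock: 9.68
tcp_pos: [0.5113, 0.3426, 0.1377]
orientation: [-3.035, -0.811, -0.004]
contact_force: [-0.0, -1.1, 3.2]
grip_width: 0.0323
gripper_force: 80.4
clock: 9.93
tcp_pos: [0.5114, 0.3429, 0.1376]
orientation: [-3.035, -0.811, -0.005]
contact_force: [-1.0, -1.6, 7.9]
grip_width: 0.0327
gripper_force: 81.1
```

Contact made on the pad. I'll release and retreat upward.

```bash
python3 -m jog '[{"fingers":0.035,"x":0,"y":0,"z":-0.0005,"rx":0,"ry":0,"rz":0},{"fingers":0.05,"x":0,"y":0,"z":0,"rx":0,"ry":0,"rz":0},{"fingers":0.05,"x":0,"y":0,"z":0,"rx":0,"ry":0,"rz":0},{"fingers":0.05,"x":0,"y":0,"z":-0.02,"rx":0,"ry":0,"rz":0},{"fingers":0.05,"x":0,"y":0,"z":-0.04,"rx":0,"ry":0,"rz":0},{"fingers":0.05,"x":0,"y":0,"z":-0.05,"rx":0,"ry":0,"rz":0},{"fingers":0.05,"x":0,"y":0,"z":-0.04,"rx":0,"ry":0,"rz":0}]'; python3 - <<'E'
from h import *
plan([.466,.029,.25],down(-103),9)
E
```

```text
clock: 10.8
tcp_pos: [0.5108, 0.3429, 0.2904]
orientation: [-3.034, -0.812, -0.006]
contact_force: [0.4, 0.6, 0.2]
grip_width: 0.0504
gripper_force: 0.0
rows 9 xyz [-0.0117  0.0341  0.0044] rot [-0.01 -0.03  4.77] total [-0.1958  0.2496  0.0395]
```

```bash
python3 -m jog '[{"fingers":0.05,"x":-0.0117,"y":0.0341,"z":0.0,"rx":0,"ry":0,"rz":4.77},{"fingers":0.05,"x":-0.0117,"y":0.0341,"z":0.0044,"rx":0,"ry":0,"rz":4.77},{"fingers":0.05,"x":-0.0117,"y":0.0341,"z":0.0044,"rx":0,"ry":0,"rz":4.77},{"fingers":0.05,"x":-0.0117,"y":0.0341,"z":0.0044,"rx":0,"ry":0,"rz":4.77},{"fingers":0.05,"x":-0.0117,"y":0.0341,"z":0.0044,"rx":0,"ry":0,"rz":4.77},{"fingers":0.05,"x":-0.0117,"y":0.0341,"z":0.0044,"rx":0,"ry":0,"rz":4.77},{"fingers":0.05,"x":-0.0117,"y":0.0341,"z":0.0044,"rx":0,"ry":0,"rz":4.77},{"fingers":0.05,"x":-0.0117,"y":0.0341,"z":0.0044,"rx":0,"ry":0,"rz":4.77}]'; python3 -m jog '[{"fingers":0.05,"x":-0.0117,"y":0.0341,"z":0.0044,"rx":0,"ry":0,"rz":4.77},{"fingers":0.05,"x":0,"y":0,"z":0,"rx":0,"ry":0,"rz":0}]'; python3 - <<'E'
from h import *
plan([.466,.029,.128],down(-103),8)
im,d=r.grab_frame("top");P=cloud("top",d);h,s,v=cv2.split(cv2.cvtColor(im,cv2.COLOR_RGB2HSV))
i2,d2=r.grab_frame("wrist");P2=cloud("wrist",d2);h2,s2,v2=cv2.split(cv2.cvtColor(i2,cv2.COLOR_RGB2HSV))
m=(abs(P2[...,2]-.165)<.006)&(np.linalg.norm(P2[...,:2]-[.466,.029],axis=-1)<.035)&(s2<80)
q=P2[m];print("wrist cap",len(q),np.median(q,0),q.min(0),q.max(0))
cv2.imwrite("pics/w3.png",i2[:,:,::-1]);cv2.imwrite("pics/t3.png",cv2.resize(im[100:300,80:480,::-1],None,fx=2,fy=2))
E
```

```text
clock: 11.8
tcp_pos: [0.4826, 0.0597, 0.257]
orientation: [-3.132, 0.229, -0.005]
contact_force: [-0.5, -0.1, -0.3]
grip_width: 0.0499
gripper_force: 0.0
clock: 12.05
tcp_pos: [0.4653, 0.0261, 0.2521]
orientation: [3.12, -0.362, 0.003]
contact_force: [-0.4, -0.2, 0.6]
grip_width: 0.0504
gripper_force: 0.0
rows 8 xyz [-0.     -0.0004  0.0155] rot [ 0.   -0.01 -0.03] total [-0.0003 -0.0031  0.1241]
wrist cap 294 [0.48065423 0.02577586 0.16470745] [0.45302805 0.01423389 0.15913163] [0.48622001 0.03752932 0.16668487]
```

View pics/w3.png

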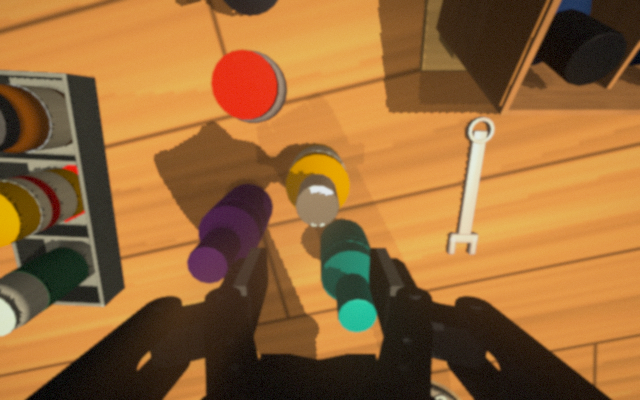

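View pics/t3.png

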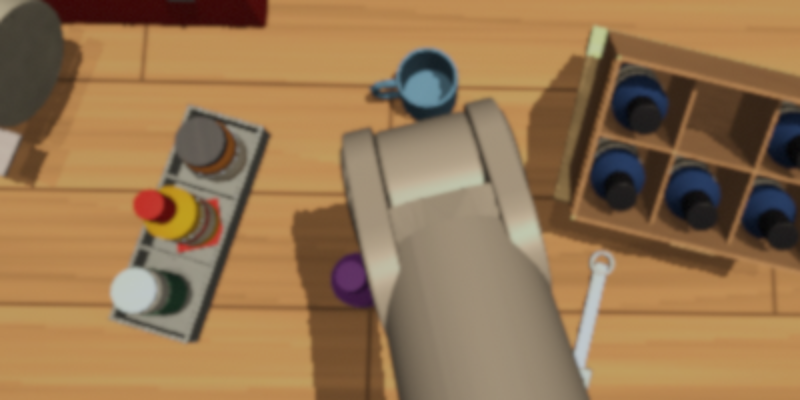

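The wrist view shows spent's white cap at (318,205) in line with the fingers, clear of teal (355,315) and purple (207,263). The top view shows the full bottle upright on the red pad at (185,215). Now I'll grasp spent.

```bash
python3 -m jog '[{"fingers":0.05,"x":0.0015,"y":-0.0015,"z":0.02,"rx":0,"ry":0,"rz":0},{"fingers":0.05,"x":0,"y":0,"z":0.02,"rx":0,"ry":0,"rz":0},{"fingers":0.05,"x":0,"y":0,"z":0.02,"rx":0,"ry":0,"rz":0},{"fingers":0.05,"x":0,"y":0,"z":0.02,"rx":0,"ry":0,"rz":0},{"fingers":0.05,"x":0,"y":0,"z":0.018,"rx":0,"ry":0,"rz":0},{"fingers":0.05,"x":0,"y":0,"z":0.014,"rx":0,"ry":0,"rz":0},{"fingers":0.05,"x":0,"y":0,"z":0.012,"rx":0,"ry":0,"rz":0},{"fingers":0.05,"x":0,"y":0,"z":0,"rx":0,"ry":0,"rz":0}]'; python3 -m jog '[{"fingers":0.02,"x":0,"y":0,"z":0,"rx":0,"ry":0,"rz":0},{"fingers":0.02,"x":0,"y":0,"z":0,"rx":0,"ry":0,"rz":0},{"fingers":0.02,"x":0,"y":0,"z":0,"rx":0,"ry":0,"rz":0},{"fingers":0.02,"x":0,"y":0,"z":0,"rx":0,"ry":0,"rz":0},{"fingers":0.02,"x":0,"y":0,"z":0,"rx":0,"ry":0,"rz":0}]' 60
```

```text
clock: 13.15
tcp_pos: [0.4679, 0.0299, 0.1267]
orientation: [-3.121, 0.354, -0.0]
contact_force: [-0.4, 0.3, 0.4]
grip_width: 0.0499
gripper_force: 0.0
clock: 13.78
tcp_pos: [0.4687, 0.0296, 0.1278]
orientation: [-3.121, 0.356, -0.004]
contact_force: [-0.5, 0.0, 4.7]
grip_width: 0.0326
gripper_force: 59.5
```

```bash
python3 -m jog '[{"fingers":0.02,"x":0,"y":0,"z":-0.015,"rx":0,"ry":0,"rz":0},{"fingers":0.02,"x":0,"y":0,"z":-0.03,"rx":0,"ry":0,"rz":0},{"fingers":0.02,"x":0,"y":0,"z":-0.035,"rx":0,"ry":0,"rz":0},{"fingers":0.02,"x":0,"y":0,"z":-0.035,"rx":0,"ry":0,"rz":0},{"fingers":0.02,"x":0,"y":0,"z":-0.035,"rx":0,"ry":0,"rz":0},{"fingers":0.02,"x":0,"y":0,"z":-0.035,"rx":0,"ry":0,"rz":0},{"fingers":0.02,"x":0,"y":0,"z":-0.035,"rx":0,"ry":0,"rz":0},{"fingers":0.02,"x":0,"y":0,"z":-0.015,"rx":0,"ry":0,"rz":0}]'; cat >> h.py <<'E'
C2=C+.006*Xc-.0015*Yc
E
python3 - <<'E'
from h import *
plan(C2+Zc*.180,Rc,8)
E
```

```text
clock: 14.78
tcp_pos: [0.4681, 0.0298, 0.3645]
orientation: [-3.121, 0.355, -0.007]
contact_force: [-0.1, -0.3, -2.4]
grip_width: 0.033
gripper_force: 59.6
rows 8 xyz [0.0118 0.0331 0.0002] rot [-0.01  3.72  0.  ] total [ 0.0915  0.265  -0.0198]
```

```bash
python3 -m jog '[{"fingers":0.02,"x":0.0118,"y":0.0331,"z":0,"rx":0,"ry":3.72,"rz":0},{"fingers":0.02,"x":0.0118,"y":0.0331,"z":0,"rx":0,"ry":3.72,"rz":0},{"fingers":0.02,"x":0.0118,"y":0.0331,"z":0,"rx":0,"ry":3.72,"rz":0},{"fingers":0.02,"x":0.0118,"y":0.0331,"z":0,"rx":0,"ry":3.72,"rz":0},{"fingers":0.02,"x":0.0118,"y":0.0331,"z":0,"rx":0,"ry":3.72,"rz":0},{"fingers":0.02,"x":0.0118,"y":0.0331,"z":0,"rx":0,"ry":3.72,"rz":0},{"fingers":0.02,"x":0.0118,"y":0.0331,"z":0,"rx":0,"ry":3.72,"rz":0},{"fingers":0.02,"x":0.0118,"y":0.0331,"z":0,"rx":0,"ry":3.72,"rz":0}]'; python3 -m jog '[{"fingers":0.02,"x":0,"y":0,"z":0,"rx":0,"ry":0,"rz":0}]'; python3 - <<'E'
from h import *
plan(C2-Zc*.0375,Rc,8)
o=r.get_obs();print(np.linalg.norm(o["qvel"]))
im,d=r.grab_frame("scene");P=cloud("scene",d)
F=np.stack([Xc,Yc,Zc],1);L=(P-C)@F
m=(np.hypot(L[...,0],L[...,1])<.06)&(L[...,2]>.02)&(L[...,2]<.14)&(d>0);q=L[m]
from scipy.optimize import least_squares
q=q[(q[:,2]>.022)&(q[:,2]<.11)]
f=lambda p:np.hypot(q[:,0]-p[0]-p[2]*(q[:,2]-.06),q[:,1]-p[1]-p[3]*(q[:,2]-.06))-.031
s=least_squares(f,[0,0,0,0],loss="soft_l1",f_scale=.003);print("axis rel C lane",len(q),s.x[:2],np.degrees(s.x[2:]),q[:,2].min())
cv2.imwrite("pics/s4.png",cv2.resize(im[120:340,140:400,::-1],None,fx=2.5,fy=2.5))
E
```

```text
clock: 15.78
tcp_pos: [0.4961, -0.2497, 0.3823]
orientation: [2.962, -0.337, 0.789]
contact_force: [-0.6, 0.6, -1.7]
grip_width: 0.0332
gripper_force: 59.8
clock: 15.9
tcp_pos: [0.4949, -0.2515, 0.3819]
orientation: [2.962, -0.345, 0.786]
contact_force: [-1.3, 0.4, -1.4]
grip_width: 0.0329
gripper_force: 59.8
rows 8 xyz [ 0.0005 -0.0004  0.0271] rot [ 0.01  0.04 -0.03] total [ 0.0042 -0.0034  0.2164]
0.09172372163149708
axis rel C lane 609 [ 0.00146823 -0.00606291] [1.71349682 0.01910727] 0.051028803548150065
```

View pics/s4.png

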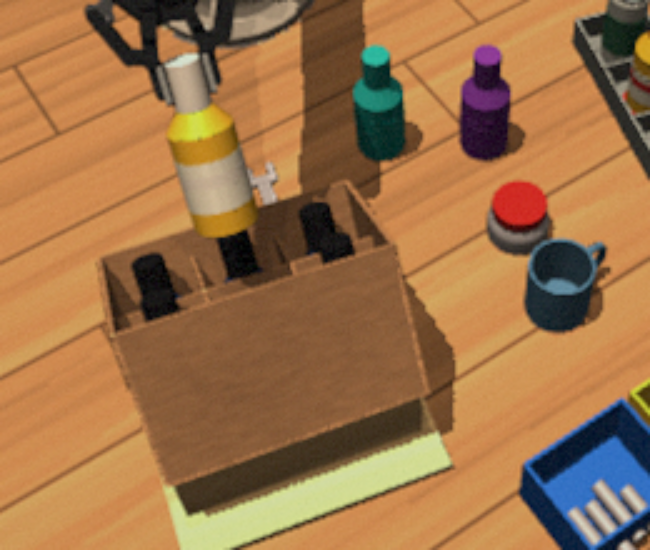

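The picture shows spent held tilted, white cap at (188,80) in the crop, above the empty middle back cell. Inserting.

```bash
python3 -m jog '[{"fingers":0.02,"x":0.006,"y":-0.003,"z":0.01,"rx":0,"ry":0,"rz":0},{"fingers":0.02,"x":0,"y":0,"z":0.025,"rx":0,"ry":0,"rz":0},{"fingers":0.02,"x":0,"y":0,"z":0.025,"rx":0,"ry":0,"rz":0},{"fingers":0.02,"x":0,"y":0,"z":0.025,"rx":0,"ry":0,"rz":0},{"fingers":0.02,"x":0,"y":0,"z":0.025,"rx":0,"ry":0,"rz":0}]'; python3 -m jog '[{"fingers":0.02,"x":0,"y":0,"z":0.025,"rx":0,"ry":0,"rz":0},{"fingers":0.02,"x":0,"y":0,"z":0.025,"rx":0,"ry":0,"rz":0},{"fingers":0.02,"x":0,"y":0,"z":0.025,"rx":0,"ry":0,"rz":0},{"fingers":0.02,"x":0,"y":0,"z":0.015,"rx":0,"ry":0,"rz":0},{"fingers":0.02,"x":0,"y":0,"z":0.006,"rx":0,"ry":0,"rz":0},{"fingers":0.02,"x":0,"y":0,"z":0.002,"rx":0,"ry":0,"rz":0}]'; python3 - <<'E'
from h import *
plan(C2-Zc*.0375,Rc,1)
E
```

```text
clock: 16.58
tcp_pos: [0.5574, -0.2576, 0.2894]
orientation: [2.964, -0.334, 0.789]
contact_force: [1.1, -1.8, -0.9]
grip_width: 0.0327
gripper_force: 59.8
clock: 17.32
tcp_pos: [0.6039, -0.27, 0.2059]
orientation: [2.962, -0.337, 0.79]
contact_force: [0.5, 0.4, -0.5]
grip_width: 0.0328
gripper_force: 59.8
rows 1 xyz [-0.0044  0.0034  0.0089] rot [-0.06  0.15  0.01] total [-0.0044  0.0034  0.0089]
```

```bash
python3 -m jog '[{"fingers":0.02,"x":-0.002,"y":0.001,"z":0.003,"rx":0,"ry":0,"rz":0},{"fingers":0.02,"x":-0.002,"y":0.001,"z":0.003,"rx":0,"ry":0,"rz":0},{"fingers":0.02,"x":0,"y":0,"z":0.0,"rx":0,"ry":0,"rz":0}]'; python3 -m jog '[{"fingers":0.02,"x":0,"y":0,"z":0.001,"rx":0,"ry":0,"rz":0},{"fingers":0.02,"x":0,"y":0,"z":0.001,"rx":0,"ry":0,"rz":0}]'; python3 -m jog '[{"fingers":0.02,"x":0,"y":0,"z":0.001,"rx":0,"ry":0,"rz":0},{"fingers":0.02,"x":0,"y":0,"z":0.0005,"rx":0,"ry":0,"rz":0}]'
```

```text
clock: 17.7
tcp_pos: [0.6022, -0.2724, 0.1985]
orientation: [2.962, -0.338, 0.789]
contact_force: [0.1, -0.4, -1.1]
grip_width: 0.0327
gripper_force: 59.8
clock: 17.95
tcp_pos: [0.6037, -0.2725, 0.1971]
orientation: [2.962, -0.338, 0.79]
contact_force: [-0.2, -0.3, -1.7]
grip_width: 0.0328
gripper_force: 59.8
clock: 18.2
tcp_pos: [0.6043, -0.2727, 0.1961]
orientation: [2.962, -0.338, 0.79]
contact_force: [-6.6, 1.3, 7.5]
grip_width: 0.0326
gripper_force: 60.9
```

Floor reached; the depth matches the prediction to within 0.2 mm. I'll ease the bottle against the front side of the cell and release.

```bash
python3 -m jog '[{"fingers":0.02,"x":-0.0015,"y":0,"z":-0.0007,"rx":0,"ry":0,"rz":0},{"fingers":0.02,"x":-0.0015,"y":0,"z":0,"rx":0,"ry":0,"rz":0},{"fingers":0.02,"x":-0.001,"y":0,"z":0,"rx":0,"ry":0,"rz":0},{"fingers":0.02,"x":-0.001,"y":0,"z":0,"rx":0,"ry":0,"rz":0},{"fingers":0.02,"x":0,"y":0,"z":0,"rx":0,"ry":0,"rz":0}]'
```

```text
clock: 18.82
tcp_pos: [0.6, -0.2716, 0.1939]
orientation: [2.962, -0.337, 0.79]
contact_force: [1.7, 0.5, -1.0]
grip_width: 0.0325
gripper_force: 59.9
```

```bash
python3 -m jog '[{"fingers":0.02,"x":0,"y":0,"z":0.0006,"rx":0,"ry":0,"rz":0},{"fingers":0.02,"x":0,"y":0,"z":0,"rx":0,"ry":0,"rz":0}]'; python3 -m jog '[{"fingers":0.036,"x":0,"y":0,"z":0,"rx":0,"ry":0,"rz":0},{"fingers":0.046,"x":0,"y":0,"z":0,"rx":0,"ry":0,"rz":0},{"fingers":0.046,"x":0,"y":0,"z":0,"rx":0,"ry":0,"rz":0},{"fingers":0.046,"x":0,"y":0,"z":0,"rx":0,"ry":0,"rz":0},{"fingers":0.046,"x":0,"y":0,"z":-0.01,"rx":0,"ry":0,"rz":0},{"fingers":0.046,"x":0,"y":0,"z":-0.02,"rx":0,"ry":0,"rz":0},{"fingers":0.046,"x":0,"y":0,"z":-0.03,"rx":0,"ry":0,"rz":0},{"fingers":0.046,"x":0,"y":0,"z":-0.04,"rx":0,"ry":0,"rz":0}]';python3 -m jog '[{"fingers":0.046,"x":0,"y":0,"z":-0.05,"rx":0,"ry":0,"rz":0},{"fingers":0.046,"x":0,"y":0,"z":-0.05,"rx":0,"ry":0,"rz":0},{"fingers":0.046,"x":-0.05,"y":0,"z":-0.03,"rx":0,"ry":0,"rz":0},{"fingers":0.046,"x":-0.05,"y":0,"z":0,"rx":0,"ry":0,"rz":0},{"fingers":0.046,"x":0,"y":0,"z":0,"rx":0,"ry":0,"rz":0}]'; python3 - <<'E'
from h import *
im,d=r.grab_frame("top");P=cloud("top",d);cv2.imwrite("pics/t5.png",cv2.resize(im[100:300,100:530,::-1],None,fx=1.86,fy=1.86,interpolation=cv2.INTER_CUBIC))
L=(P-C)@np.stack([Xc,Yc,Zc],1);h,s,v=cv2.split(cv2.cvtColor(im,cv2.COLOR_RGB2HSV))
m=(np.hypot(L[...,0],L[...,1])<.022)&(L[...,2]>-.006)&(L[...,2]<.03)&(s<90);q=L[m];print("white cap rel C",len(q),np.median(q,0),q.min(0),q.max(0))
m=(np.hypot(P[...,0]-.51,P[...,1]-.343)<.03)&(P[...,2]>.166);q=P[m];print("red cap",len(q),np.median(q,0))
E
```

```text
clock: 19.08
tcp_pos: [0.6003, -0.2717, 0.1937]
orientation: [2.962, -0.338, 0.79]
contact_force: [-1.6, 0.1, 3.5]
grip_width: 0.0329
gripper_force: 60.5
clock: 20.08
tcp_pos: [0.5507, -0.2601, 0.2806]
orientation: [2.963, -0.337, 0.788]
contact_force: [-0.1, -0.1, 0.1]
grip_width: 0.0462
gripper_force: 0.0
clock: 20.7
tcp_pos: [0.3997, -0.2255, 0.3407]
orientation: [2.964, -0.341, 0.784]
contact_force: [0.9, -1.4, 0.4]
grip_width: 0.0461
gripper_force: 0.0
white cap rel C 216 [ 0.00010523 -0.00023141  0.00014078] [-0.01622848 -0.01715341 -0.00595086] [0.01595452 0.01465234 0.00389753]
red cap 206 [0.51040523 0.34400461 0.17342144]
```

View pics/t5.png

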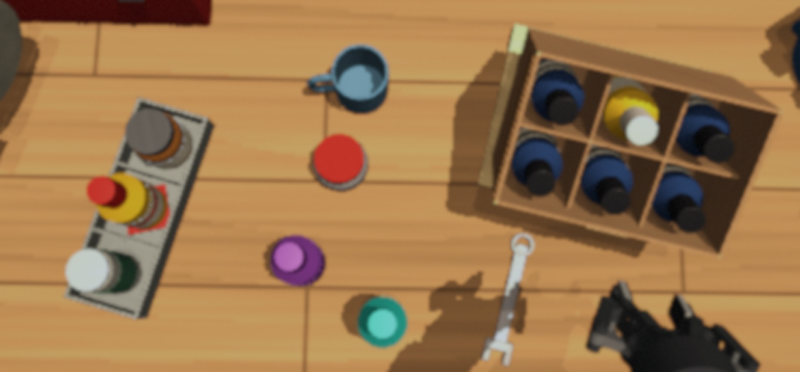

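The picture shows the white cap at (641,127) in the middle back cell, exactly where the red cap was (within 0.3 mm). The full bottle stands at (120,195) on the pad with its cap top at 173 mm, matching the expected 174. Everything else is unmoved and the robot is clear.

```bash
python3 -c "
from bench import r
print(r.hand_in())"
```

```text
the job is handed in; nothing more can be done
None
```

The job is done and handed in: the full bottle stands upright on the red pad, the empty one sits cap out at the bottom of the emptied carton cell, nothing else looked moved in the last top view, and the clock read about 21 s of the 54 s limit.

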